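# Close the screw pots at the phone repair bench

## Robot

A 6-joint arm with a two-finger parallel gripper is mounted at the origin on the work surface. World frame = base frame: x ahead of the robot, y to its left, z up, the work surface at z = 0. Lengths are in m, angles in rad, forces in N, time in s.
With the tool pointing down it reaches from about 0.275 to 0.825 m from the base axis. Payload 4.9 kg.
Tool frame: the origin (TCP) lies midway between the tips of the shut fingers; the grasp point (between the pads) lies 19 mm behind it (bot.grip_depth is the distance from the TCP to the grasp point, in m); z points along the fingers, y is the line along which they close (so a half turn about z gives the same grasp; the last joint's range is limited). The gripper opens to 85 mm and grips with 20 to 120 N. Pads are 22 mm wide; open, the fingers measure 114 mm over their backs; the gripper's body (76 mm by 85 mm) begins 54 mm behind the grasp point. The pads swing forward as they close: fully open they stand 13 mm farther back than shut.
Start: joints at [-1.461, 0.326, -0.193, 1.052, 0, 1.437], TCP at [0.133, -0.534, 0.231] pointing down, gripper open.
Joint ranges: [-2.65, 2.65], [-0.97, 1.79], [-1.3, 1.35], [-1.93, 2.1], [-1.47, 1.37], [-3.14, 3.14]. Speed limits (rad/s): [2.57, 2.57, 3.14, 3.14, 3.14, 3.14].

## Interface

Orientations are given as a unit quaternion [w, x, y, z].
In Python, from cell import bot gives the robot as it stands. Calls block until the motion is done:
- bot.move_pose(position, orientation): joint-space move of the TCP to a pose.
- bot.move_linear(position, speed=0.15, rotation=None, until_force=None): straight line of the TCP; rotation=None keeps the orientation; speed is the mean speed in m/s. With until_force (N) it stops when the force on the tool has changed by that much, and returns True; else False.
- bot.goto_joints(angles): joint-space move.
- bot.set_gripper(opening, grasp_force=None): opening from 0.0 (shut) to 1.0 (fully open); grasp_force is the grip in N (None keeps the last); returns when the fingers have stopped.
- bot.wait(seconds).
- bot.solve_ik(position, orientation): joint angles nearest the present ones, or None.
- bot.camera(name): name is "scene" or "top" or "wrist"; returns the picture (480x640x3 uint8, red, green, blue); there is no depth.
- bot.calibration(name): a dict with "mtx" (3x3 intrinsics, pixels), "extrinsics" (4x4, takes a point from world to camera coordinates); the wrist camera has in their place "hand_eye" (4x4, takes a point from camera to tool coordinates, whose origin is the TCP and whose axes are the flange's). Camera axes: x right, y down, z forward; pixel columns grow to the right and rows downward; lengths in m; the calibration is good to about 2 mm. A picture is of the moment at which its call begins: read the wrist's pose just before it. calibration takes no time and is no camera call.
A pose or a line that the arm cannot do raises bot.PlanningError and nothing moves.
- bot.close_job(): hands the job in; it is judged then, once.
Trained networks look in the newest picture that a camera, given by its name, has taken for a name from the list of things; names that differ only in an ending like _2 or _b are one class to them, and where a whole thing is asked for, a point or a joint stands for the part that bears it (a point fixed in the world has none). Each returns a list of dicts, best first, with "confidence" (0 to 1); they miss things now and then, are a little off and sometimes report something else, mostly with a low value. They report only what shows in the picture. A call takes as long as a camera call. They do not tell look-alikes from the thing itself.
- bot.search_frame(camera, thing): "bbox" ([left, top, width, height] in pixels, round what is visible of it).
Readings, each from a call of its own:
- bot.read_clock(): time.
- bot.read_joint_positions(): joint angles.
- bot.read_joint_vel(): joint speeds.
- bot.read_joint_efforts(): joint torques, N m.
- bot.read_position(): TCP position.
- bot.read_tool_rot(): TCP orientation.
- bot.read_ft_force(): force on the tool from outside, world axes, zero at the start.
- bot.read_moment(): the same for the moment, N m.
- bot.read_gripper_width(): opening from 0.0 (shut) to 1.0 (fully open).
- bot.read_finger_force(): force on a finger pad.
Only numpy, scipy, OpenCV 4.12 (cv2) and the standard library are available. Lean on these libraries where they do the work, as an engineer would, in place of code of your own. Each camera call takes 0.05 s, during which the arm holds its last target. There are 200 camera calls.

## Task

The round and the square screw pot in the sloping stand are still open. Put each one's own lid on it, sitting fully home and flat on the rim, and leave everything else on the bench where it is.

Things in the scene. Friction and masses are not known exactly. Their poses are not given: they have to be found in the camera images.
- round_lid: round dark grey plastic lid; lies right way up on the mat. Origin: centre of its underside; z up. Tapered plug from z 0 to 8 mm, 70 mm across at the top, 58 mm at the bottom; flange 90 mm across, z 8 to 11 mm; on top, through the centre, an upright finger grip: 40 mm long along x, 12 mm thick along y, up to z 35 mm. About 60 g
- square_lid: square dark grey plastic lid; lies right way up on the mat. Origin: centre of its underside; z up. Tapered plug from z 0 to 8 mm, 60 x 60 mm at the top, 50 x 50 mm at the bottom; flange 78 x 78 mm, sides along x and y, z 8 to 11 mm; on top, through the centre, an upright finger grip: 40 mm long along x, 12 mm thick along y, up to z 35 mm. About 60 g
- round_pot: round dark grey plastic screw pot, 84 mm across at the rim; open, screws inside, fixed in the sloping stand. Origin: centre of its underside; z along its axis out of the mouth, leaning 30 degrees from vertical towards the mat (the robot's left); x up the slope, y along the stand. Rim at z 50 mm, 24 mm proud of the stand; mouth 76 mm across inside, wall 3 mm
- square_pot: square dark grey plastic screw pot, 72 x 72 mm, sides along x and y; open, screws inside, fixed in the sloping stand. Origin: centre of its underside; z along its axis out of the mouth, leaning 30 degrees from vertical towards the mat (the robot's left); x up the slope, y along the stand. Rim at z 50 mm, 24 mm proud of the stand; mouth 66 x 66 mm inside, wall 3 mm
- oblong_pot: oblong dark grey pot, 90 (x) x 60 (y) mm, in the same stand, its own lid (96 x 66 mm, same kind of grip along x, top of the grip 77 mm along z from the origin) already on and fast. Origin and axes as for the open pots. Leave it
- round_pot_seat (a point): point on the round pot's axis, 42 mm from its origin (8 mm inside the rim), where the round lid's origin comes when the lid is fully home with its flange flat on the rim
- square_pot_seat (a point): the same for the square pot and the square lid
- stand: fixed aluminium organiser at the mat's right edge, 330 mm wide (y). Origin: centre of its underside; x up the slope; low front faces the mat (robot's left, within 15 degrees). Deck from x -54 (37 mm high) to x 54 mm (99 mm high); pots 105 mm apart along y in any order. An upper tray overhangs the rear half of their mouths: underside 210 mm high, x 3 to 100 mm, goods on it to 270 mm
- phone: phone with a cracked black screen, 146 x 71 x 8 mm, on the blue 3 mm repair mat between the lids. Origin: centre of its underside. Leave it
- battery: flat black phone battery, 92 x 40 x 5 mm, flat on the table beyond the mat. Origin: centre of its underside. Leave it
- tweezers: steel tweezers, about 135 mm long (x), 9 mm high, left of the mat. Origin: near the middle, underneath. Leave them
- screwdriver: black-handled screwdriver, 160 mm long (x), lying beyond the mat. Origin: underneath it, at mid-length. Leave it
- paper_cup: white paper cup, 68 mm across the rim, 75 mm tall, at the back left. Origin: centre of its underside. Leave it
- drink_bottle: drink bottle with an orange cap, 66 mm across, 200 mm tall, beyond the mat. Origin: centre of its underside. Leave it
- multimeter: yellow multimeter lying face up, 180 x 88 x 45 mm, behind the stand. Origin: centre of its underside. Leave it
Things that resemble listed ones, but are neither listed nor needed, are in the scene too. Leave any purple or white look-alike of the square_lid alone.

How it is judged:
By the outcome, as a careful person would: the job done as asked, in the order asked, and still so for the second after the job is handed in, with the robot touching nothing.
It also fails if it takes over 64 s, if anything falls off the work surface, if the arm or the gripper's body presses on something with over 40 N, if the wrist force passes 120 N, or if a joint passes its speed limit or range.

## Working session

There is one attempt and no reset: what is moved stays moved. The work goes in short steps, each a Python script; the robot and the scene stay as the last script left them, time stands still between calls to the robot, and variables do not carry over. Pictures are saved under pics/ and viewed, at most 11 in all, crops included, and the job is handed in when it is done.

```bash
ls; mkdir -p pics
python3 - <<'E'
from cell import bot
import cv2, numpy as np
for c in ("top","scene"):
    im=bot.camera(c); cv2.imwrite(f"pics/{c}0.png",im[:,:,::-1])
    k=bot.calibration(c); print(c,k["mtx"].tolist(),np.round(k["extrinsics"],4).tolist())
    for t in ("round_lid","square_lid","round_pot","square_pot","oblong_pot","stand","phone"):
        print(t,[(np.round(d["bbox"]).tolist(),round(d["confidence"],2)) for d in bot.search_frame(c,t)])
print(bot.calibration("wrist"),bot.read_clock(),bot.read_tool_rot(),bot.grip_depth)
E
```

```text
pics
top [[471.9983606885464, 0.0, 318.03310104444745], [0.0, 471.9983606885464, 233.07615938589063], [0.0, 0.0, 1.0]] [[0.0133, -0.9995, -0.0273, 0.0061], [-0.9807, -0.0077, -0.1955, 0.5759], [0.1952, 0.0293, -0.9803, 0.9496], [0.0, 0.0, 0.0, 1.0]]
round_lid [([173.0, 284.0, 41.0, 39.0], 0.88)]
square_lid [([297.0, 242.0, 46.0, 44.0], 0.88), ([170.0, 214.0, 45.0, 43.0], 0.68), ([502.0, 308.0, 45.0, 41.0], 0.67), ([321.0, 174.0, 42.0, 20.0], 0.31)]
round_pot [([416.0, 193.0, 38.0, 41.0], 0.73)]
square_pot [([401.0, 292.0, 44.0, 42.0], 0.84)]
oblong_pot [([403.0, 244.0, 46.0, 32.0], 0.9), ([317.0, 174.0, 45.0, 18.0], 0.23)]
stand [([391.0, 159.0, 129.0, 200.0], 0.56)]
phone [([239.0, 231.0, 38.0, 71.0], 0.67)]
scene [[545.9352603633008, 0.0, 313.29235343758677], [0.0, 545.9352603633008, 244.57303821669697], [0.0, 0.0, 1.0]] [[-0.5307, 0.8473, -0.0192, 0.297], [0.6607, 0.3995, -0.6355, -0.3144], [-0.5308, -0.3499, -0.7719, 1.7778], [0.0, 0.0, 0.0, 1.0]]
round_lid [([413.0, 261.0, 39.0, 28.0], 0.86), ([426.0, 349.0, 31.0, 40.0], 0.19)]
square_lid [([396.0, 300.0, 36.0, 31.0], 0.95), ([3
[... 228 characters left out ...]
2.0, 32.0], 0.62)]
stand [([172.0, 121.0, 136.0, 147.0], 0.96)]
phone [([347.0, 252.0, 47.0, 46.0], 0.77)]
{'mtx': array([[343.42096217,   0.        , 322.02841635],
       [  0.        , 343.42096217, 243.48371465],
       [  0.        ,   0.        ,   1.        ]]), 'hand_eye': array([[ 2.34220264e-05, -9.51722670e-01, -3.06959215e-01,
         8.00632331e-02],
       [ 9.99999662e-01, -2.30011581e-04,  7.89450984e-04,
        -2.81930419e-04],
       [-8.21942572e-04, -3.06959130e-01,  9.51722342e-01,
        -1.41196633e-01],
       [ 0.00000000e+00,  0.00000000e+00,  0.00000000e+00,
         1.00000000e+00]])} 0.8 [ 2.87850745e-05  9.92578564e-01  1.21605071e-01 -1.02421580e-05] 0.0187
```

View pics/top0.png

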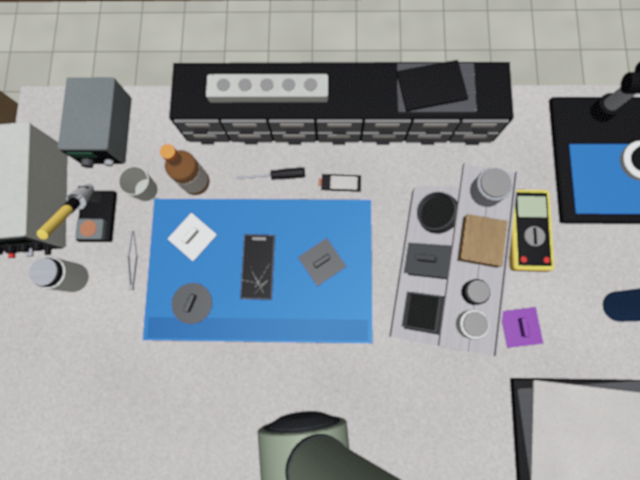

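View pics/scene0.png

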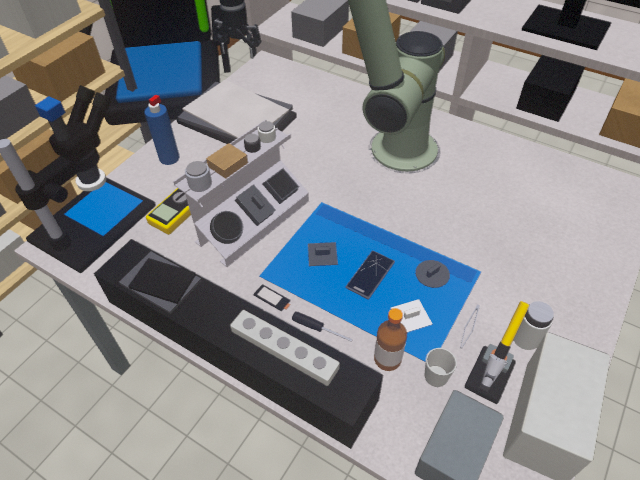

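```bash
cat > h.py <<'E'
import numpy as np, cv2
from cell import bot
from scipy.spatial.transform import Rotation as R
def q(M): x=R.from_matrix(M).as_quat(); return [x[3],x[0],x[1],x[2]]
def M(qq): return R.from_quat([qq[1],qq[2],qq[3],qq[0]]).as_matrix()
def cam(c):
    k=bot.calibration(c)
    if c!="wrist": return k["mtx"],k["extrinsics"]
    T=np.eye(4);T[:3,:3]=M(bot.read_tool_rot());T[:3,3]=bot.read_position()
    return k["mtx"],np.linalg.inv(T@k["hand_eye"])
def unproj(K,E,uv,z):
    d=E[:3,:3].T@np.linalg.solve(K,[uv[0],uv[1],1.]);o=-E[:3,:3].T@E[:3,3]
    return o+d*(z-o[2])/d[2]
def proj(K,E,P):
    P=np.atleast_2d(P)@E[:3,:3].T+E[:3,3]; p=P@K.T; return p[:,:2]/p[:,2:]
# stand pose s=(x,y,yaw): stand x axis direction = yaw
def stand(s): 
    T=np.eye(4);T[:3,:3]=R.from_euler('z',s[2]).as_matrix();T[:2,3]=s[:2];return T
def pot(s,y,dx=0):   # pot frame in world
    T=np.eye(4);T[:3,:3]=R.from_euler('y',-30,degrees=True).as_matrix() # z leans to -x, x up slope
    T[:3,3]=np.array([dx,y,.068+dx*np.tan(np.pi/6)])-.026*T[:3,2]
    return stand(s)@T
def tf(T,P): return np.atleast_2d(P)@T[:3,:3].T+T[:3,3]
E
python3 - <<'E'
from h import *
K,E=cam("top"); print("cam",-E[:3,:3].T@E[:3,3])
for n,b,z in [("rl",(173,284,41,39),.013),("sl",(297,242,46,44),.013),("rp",(416,193,38,41),.089),("sp",(401,292,44,42),.089),("op",(403,244,46,32),.1),("phone",(239,231,38,71),.01),("bottle",(182,170,0,0),.1),("battery",(341,183,0,0),0)]:
    print(n,unproj(K,E,(b[0]+b[2]/2,b[1]+b[3]/2),z).round(4))
for uv,z in [((414,188),.037),((392,337),.037),((312,262),.038),((330,258),.038),((184,310),.038),((196,297),.038)]: print(uv,unproj(K,E,uv,z).round(4))
E
```

```text
cam [ 0.37925732 -0.01729226  1.04373305]
rl [0.426  0.2829 0.013 ]
sl [0.5153 0.0083 0.013 ]
rp [ 0.6125 -0.2299  0.089 ]
sp [ 0.4094 -0.1992  0.089 ]
op [ 0.5139 -0.2062  0.1   ]
phone [0.5088 0.1454 0.01  ]
bottle [0.7008 0.3003 0.1   ]
battery [ 0.705  -0.0374  0.    ]
(414, 188) [ 0.6828 -0.1975  0.037 ]
(392, 337) [ 0.361  -0.1437  0.037 ]
(312, 262) [0.5161 0.0249 0.038 ]
(330, 258) [ 0.5251 -0.0137  0.038 ]
(184, 310) [0.4109 0.295  0.038 ]
(196, 297) [0.4386 0.2711 0.038 ]
```

Run:
```python
from h import *
import itertools
yaw=np.radians(-98.8)
u=np.array([np.cos(yaw),np.sin(yaw)]); rim=np.array([(.6125+.4094)/2,-.2146]); 
s=np.r_[rim+.012*u,yaw]; print("stand",s)
for n,y in (("round",.105),("square",-.105)):
    T=pot(s,y); print(n,tf(T,[0,0,.05]))
    for a in (0,90,180,270):
        Rt=T[:3,:3]@R.from_euler('z',a,degrees=True).as_matrix()@np.diag([1,-1,-1])
        out=[]
        for d in (0,.06,.12,.2):
            j=bot.solve_ik(tf(T,[0,0,.042+.013+d])[0],q(Rt)); out.append(None if j is None else np.round(j,2).tolist())
        print(a,"toolx",Rt[:,0].round(2),out)
# lids
for p,ang in (((.516,.008),np.arctan2(.009,-.0386)),((.426,.283),np.arctan2(.0277,-.0239))):
    for k in (0,np.pi):
        Rt=R.from_euler('z',ang+k).as_matrix()@np.diag([1,-1,-1])
        for z in (.016,.2): 
            j=bot.solve_ik([*p,z],q(Rt)); print("lid",p,np.degrees(ang+k).round(1),z,None if j is None else np.round(j,2))
```

```text
stand [ 0.50911417 -0.22645874 -1.7243853 ]
round [[ 0.61471398 -0.23066351  0.08878461]]
0 toolx [-0.13 -0.86  0.5 ] [[-0.24, 0.64, -0.17, 0.71, -0.52, -1.67], [-0.19, 0.6, -0.1, 0.85, -0.52, -1.61], [-0.14, 0.56, -0.02, 1.0, -0.52, -1.56], [-0.08, 0.54, 0.12, 1.2, -0.52, -1.49]]
90 toolx [ 0.99 -0.15  0.  ] [[-0.24, 0.64, -0.17, 0.71, -0.52, 3.05], [-0.19, 0.6, -0.1, 0.85, -0.52, 3.1], [-0.14, 0.56, -0.02, 1.0, -0.52, -3.13], [-0.08, 0.54, 0.12, 1.2, -0.52, -3.06]]
180 toolx [ 0.13  0.86 -0.5 ] [[-0.24, 0.64, -0.17, 0.71, -0.52, 1.48], [-0.19, 0.6, -0.1, 0.85, -0.52, 1.53], [-0.14, 0.56, -0.02, 1.0, -0.52, 1.58], [-0.08, 0.54, 0.12, 1.2, -0.52, 1.65]]
270 toolx [-0.99  0.15 -0.  ] [[-0.24, 0.64, -0.17, 0.71, -0.52, -0.1], [-0.19, 0.6, -0.1, 0.85, -0.52, -0.04], [-0.14, 0.56, -0.02, 1.0, -0.52, 0.01], [-0.08, 0.54, 0.12, 1.2, -0.52, 0.08]]
square [[ 0.40718602 -0.19853649  0.08878461]]
0 toolx [-0.13 -0.86  0.5 ] [[-0.28, 0.33, -0.74, 0.43, -0.52, -1.71], [-0.21, 0.25, -0.67, 0.62, -0.52, -1.63], [-0.14, 0.2, -0.58, 0.81, -0.52, -1.55], [-0.05, 0.16, -0.43, 1.04, -0.52, -1.45]]
90 t
[... 423 characters left out ...]
0.33, -0.74, 0.43, -0.52, -0.14], [-0.21, 0.25, -0.67, 0.62, -0.52, -0.06], [-0.14, 0.2, -0.58, 0.81, -0.52, 0.02], [-0.05, 0.16, -0.43, 1.04, -0.52, 0.12]]
lid (0.516, 0.008) 166.9 0.016 [-0.13  0.52 -0.54  0.52  0.    0.1 ]
lid (0.516, 0.008) 166.9 0.2 [-0.13  0.29 -0.33  0.95  0.    0.1 ]
lid (0.516, 0.008) 346.9 0.016 [-0.13  0.52 -0.54  0.52  0.   -3.04]
lid (0.516, 0.008) 346.9 0.2 [-0.13  0.29 -0.33  0.95  0.   -3.04]
lid (0.426, 0.283) 130.8 0.016 [ 0.44  0.51 -0.55  0.51  0.    1.3 ]
lid (0.426, 0.283) 130.8 0.2 [ 0.44  0.28 -0.34  0.95  0.    1.3 ]
lid (0.426, 0.283) 310.8 0.016 [ 0.44  0.51 -0.55  0.51  0.   -1.84]
lid (0.426, 0.283) 310.8 0.2 [ 0.44  0.28 -0.34  0.95  0.   -1.84]
```

Run:
```python
from h import *
import pickle
D=np.diag([1,-1,-1])
bot.move_linear([0.133,-0.534,.43],speed=.3)
s=[.50911417,-.22645874,-1.7243853]
T=pot(s,0)
bot.move_pose([.44,-.1,.42],q(R.from_euler('z',81,degrees=True).as_matrix()@D))
bot.move_pose(tf(T,[0,0,.05+.17])[0],q(T[:3,:3]@np.diag([-1,-1,1])@D))
S={}
def shot(n):
    c=cam("wrist"); im=bot.camera("wrist"); cv2.imwrite(f"pics/{n}.png",im[:,:,::-1]); S[n]=c
shot("w_pots")
for t in ("round_pot","square_pot","oblong_pot"): print(t,[(np.round(d["bbox"]).tolist(),round(d["confidence"],2)) for d in bot.search_frame("wrist",t)])
bot.move_pose([.516,.008,.2],q(R.from_euler('z',103.1,degrees=True).as_matrix()@D))
shot("w_sq")
print([(np.round(d["bbox"]).tolist(),round(d["confidence"],2)) for d in bot.search_frame("wrist","square_lid")])
pickle.dump(S,open("S.pkl","wb")); print(bot.read_clock(),bot.read_position())
def rim(y,rnd,T=None):
    T=pot(s,y); a=np.linspace(0,2*np.pi,80)
    if rnd: P=np.c_[.042*np.cos(a),.042*np.sin(a),0*a+.05]
    else: P=np.array([[x,y_,.05] for x,y_ in ((-.036,-.036),(.036,-.036),(.036,.036),(-.036,.036))])
    return tf(T,P)
im=cv2.imread("pics/w_pots.png")
for y,r in ((.105,1),(-.105,0)): cv2.polylines(im,[np.round(proj(*S["w_pots"],rim(y,r))).astype(int)],True,(0,255,255),1)
cv2.imwrite("pics/w_pots_o.png",im)
```

```text
round_pot [([393.0, 174.0, 95.0, 85.0], 0.8)]
square_pot [([169.0, 175.0, 91.0, 81.0], 0.57)]
oblong_pot [([290.0, 167.0, 74.0, 102.0], 0.96), ([390.0, 171.0, 97.0, 90.0], 0.28)]
[([277.0, 165.0, 98.0, 102.0], 0.74)]
5.2667 [0.51650343 0.00724467 0.20042615]
```

View pics/w_pots_o.png

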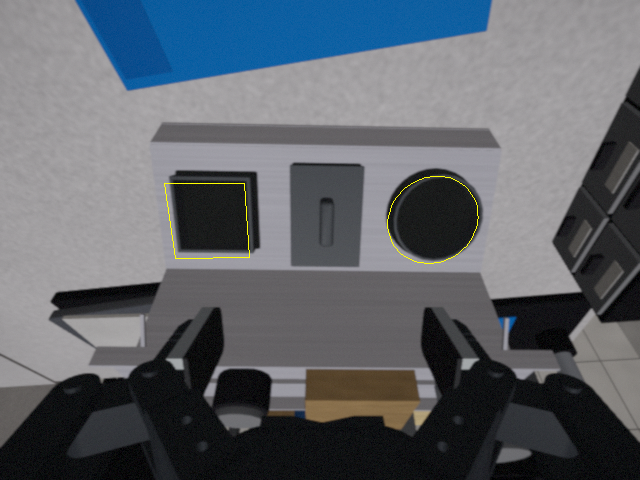

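View pics/w_sq.png

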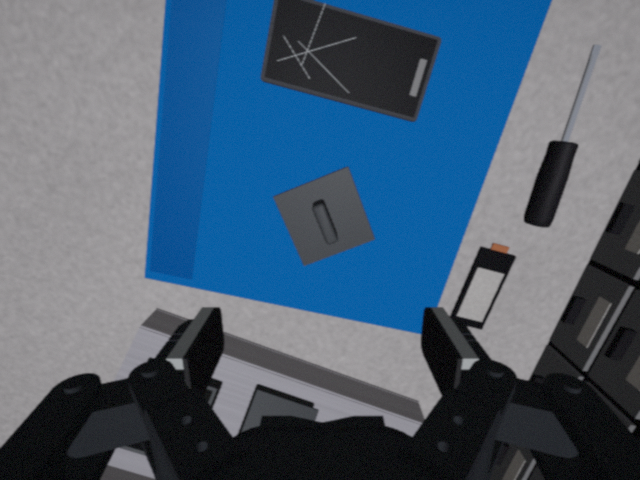

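Run:
```python
import cv2,numpy as np
im=cv2.imread("pics/w_pots.png")[150:285,145:505]
im=np.clip(im.astype(float)*1.0,0,255); im=(255*(im/255)**.5).astype(np.uint8)
a=cv2.resize(im[:,:135],None,fx=3.9,fy=3.9,interpolation=cv2.INTER_CUBIC)[:, :]
b=cv2.resize(im[:,225:],None,fx=3.9,fy=3.9,interpolation=cv2.INTER_CUBIC)
c=np.hstack([a,b]); c=cv2.resize(c,(800,int(c.shape[0]*800/c.shape[1]))); cv2.imwrite("pics/crop1.png",c); print(c.shape)
```

```text
(400, 800, 3)
```

View pics/crop1.png

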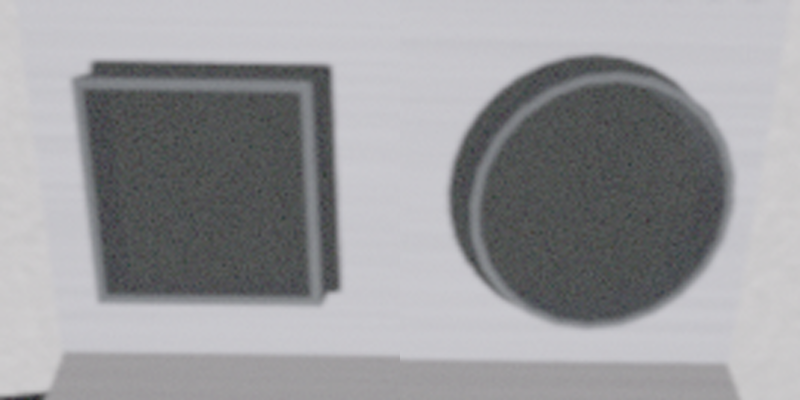

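```bash
cat > fit.py <<'E'
from h import *
import pickle
from scipy.optimize import least_squares
S=pickle.load(open("S.pkl","rb"))
c=S["w_pots"]; f=2.963
sq=np.array([[74,76],[311,82],[322,302],[98,301]])/f+[145,150]
ell=np.array([370+70/f,370+333/f,150+72/f,150+325/f])  # l r t b
ob=np.array([[290,163.5],[363.5,165],[360,267],[290,266]])
a=np.linspace(0,2*np.pi,200); C=np.c_[.042*np.cos(a),.042*np.sin(a),0*a+.05]
def sqm(h,k,z): return np.array([[-h,-k,z],[-h,k,z],[h,k,z],[h,-k,z]])
def res(p):
    s,dx=p[:3],p[3]
    r1=proj(*c,tf(pot(s,-.105,dx),sqm(.036,.036,.05)))-sq
    e=proj(*c,tf(pot(s,.105,dx),C)); r2=np.r_[e[:,0].min(),e[:,0].max(),e[:,1].min(),e[:,1].max()]-ell
    r3=proj(*c,tf(pot(s,0,dx),sqm(.048,.033,.053)))-ob
    return np.r_[r1.ravel(),r2,r3.ravel()]
def fitpots():
    x0=[.509,-.2265,-1.724,0]
    A=least_squares(lambda p:res(np.r_[p,0]),x0[:3]); B=least_squares(res,x0)
    return A,B
def lid(n,px,h,z=.014,x0=None):
    c=S[n]
    def r(p): 
        T=np.eye(4);T[:3,:3]=R.from_euler('z',p[2]).as_matrix();T[:2,3]=p[:2]
        P=sqm(h,h,z); return (proj(*c,tf(T,P))-px).ravel()
    return least_squares(r,x0)
E
python3 - <<'E'
from fit import *
A,B=fitpots()
for o in (A,B): print(o.x.round(4),o.fun.round(1).tolist())
for n,y in (("r",.105),("s",-.105)):
    for o in (np.r_[A.x,0],B.x): print(n,tf(pot(o[:3],y,o[3]),[0,0,.05]).round(4))
px=np.array([[374,239],[305,264],[273,197],[348,167]])
for k in range(4):
    o=lid("w_sq",np.roll(px,k,0),.039,.014,[.516,.008,np.radians(103)]); print(k,o.cost.round(1),o.x.round(4),np.degrees(o.x[2]).round(1),o.fun.round(1))
# grip top
for uv in ((318,203),(332,241)): print(unproj(*S["w_sq"],uv,.038).round(4))
E
```

```text
[ 0.5152 -0.2225 -1.7464] [-1.9, -0.1, -0.4, -0.8, -0.5, 1.2, -0.9, 0.6, 0.2, 1.9, -1.0, 1.6, -0.3, 0.6, 1.6, 0.4, -0.5, 0.3, 0.8, 0.5]
[ 0.5139 -0.2287 -1.7459 -0.0044] [-0.5, 0.0, 0.1, -0.7, -0.1, 0.5, 0.3, -0.1, -0.7, 0.2, -1.0, 0.8, -0.2, 0.8, 0.9, 0.5, -1.0, -0.5, 0.9, -0.3]
r [[ 0.6207 -0.229   0.0888]]
r [[ 0.6202 -0.2308  0.0863]]
s [[ 0.4139 -0.1923  0.0888]]
s [[ 0.4134 -0.1942  0.0863]]
0 6.7 [0.5212 0.0062 2.1785] 124.8 [ 1.6  0.4 -1.3  2.4 -0.7 -0.7  0.3 -1.5]
1 6.7 [0.5212 0.0062 3.7493] 214.8 [ 0.3 -1.5  1.6  0.4 -1.3  2.4 -0.7 -0.7]
2 6.7 [ 0.5212  0.0062 -0.9631] -55.2 [-0.7 -0.7  0.3 -1.5  1.6  0.4 -1.3  2.4]
3 6.7 [0.5212 0.0062 0.6077] 34.8 [-1.3  2.4 -0.7 -0.7  0.3 -1.5  1.6  0.4]
[0.5103 0.0243 0.038 ]
[ 0.5309 -0.0077  0.038 ]
```

```bash
cat > act.py <<'E'
from h import *
D=np.diag([1,-1,-1])
SP=[.5150,-.2230,-1.7463]
def down(h): return q(R.from_euler('z',h,degrees=True).as_matrix()@D)
def pick(x,y,h):
    bot.set_gripper(.45)
    bot.move_pose([x,y,.1],down(h))
    hit=bot.move_linear([x,y,.0165],speed=.12,until_force=10)
    bot.set_gripper(0,grasp_force=50)
    print("pick",hit,bot.read_position().round(4),bot.read_gripper_width(),bot.read_finger_force(),bot.read_clock())
    bot.move_linear([x,y,.2],speed=.25)
    print("lift",bot.read_gripper_width(),bot.read_ft_force())
def ptool(y): 
    T=pot(SP,y); return T,q(T[:3,:3]@np.diag([-1,-1,1])@D)
def seated(T,p): return np.linalg.inv(T[:3,:3])@(np.array(p)-T[:3,3])
def place(y):
    T,o=ptool(y); at=lambda d: tf(T,[0,0,.055+d])[0]
    bot.move_pose(at(.12),o)
    bot.move_linear(at(.02),speed=.15)
    hit=bot.move_linear(at(-.006),speed=.03,until_force=8)
    print("place",hit,seated(T,bot.read_position()).round(4),(T[:3,:3].T@bot.read_ft_force()).round(1),bot.read_moment(),bot.read_clock())
E
python3 - <<'E'
from act import *
pick(.521,.007,124)
T,o=ptool(-.105)
bot.move_pose(tf(T,[0,0,.055+.07])[0],o)
import pickle; S=pickle.load(open("S.pkl","rb")); S["w_pre"]=cam("wrist")
cv2.imwrite("pics/w_pre.png",bot.camera("wrist")[:,:,::-1]); pickle.dump(S,open("S.pkl","wb"))
E
```

```text
pick False [0.5219 0.0069 0.0175] 0.12802112913756694 49.67519760131836 7.4667
lift 0.12655351459182942 [-0.75841198 -0.24431258 -1.47468668]
```

View pics/w_pre.png

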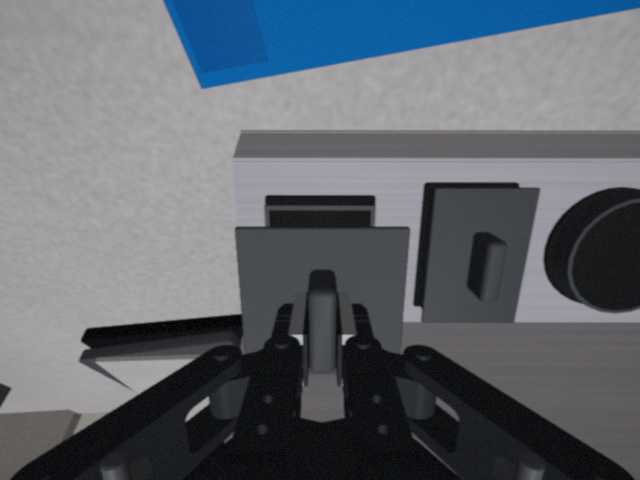

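Run:
```python
from fit import *
from act import *
K,E=S["w_pre"]; H=bot.calibration("wrist")["hand_eye"]
d=H[:3,:3]@np.linalg.solve(K,[322,228,1]); o=H[:3,3]; print("lid edge tool",o+d*(.0035-o[2])/d[2])
for uv in ((237,228),(409,229)):
    d=H[:3,:3]@np.linalg.solve(K,[*uv,1]); print(o+d*(.0035-o[2])/d[2])
T=pot(SP,-.105); print("pred rim",proj(K,E,tf(T,sqm(.036,.036,.05))).round(1)[:2]); print("obl",proj(K,E,tf(pot(SP,0),sqm(.048,.033,.053))).round(1))
im=cv2.imread("pics/w_pre.png",0)[:,:].astype(int)
print(im[190:232,300]); print(im[215,255:285],im[215,360:390])
print("tcp in pot",seated(T,bot.read_position()).round(4))
```

```text
lid edge tool [0.04023877 0.0011748  0.0035    ]
[ 0.04024962 -0.03607326  0.0035    ]
[0.03977321 0.03934203 0.0035    ]
pred rim [[263.8 206. ]
 [376.3 206.1]]
obl [[436.  188.2]
 [542.2 188.3]
 [515.3 324.3]
 [422.  324.2]]
[158 161 162 157 144  87  31  16  25  24  27  27  20  27  30  49  73  78
  76  71  53  34  25  24  24  20  23  29  20  23  27  27  20  26  24  25
  32  33  51  64  74  75]
[159 159 160 158 160 159 160 158 150 128  97  79  77  65  48  35  22  19
  25  24  30  23  24  24  32  25  24  28  24  26] [ 24  33  28  23  22  22  29  19  22  25  45  63  77  80  92 125 148 157
 158 160 159 158 160 159 159 158 161 159 160 157]
tcp in pot [-0.0004  0.0008  0.1251]
```

```bash
sed -i 's/at=lambda d: tf(T,\[0,0,.055+d\])/at=lambda d: tf(T,[.0008,-.0015,.055+d])/; s/    bot.move_pose(at(.12),o)/    if not near: bot.move_pose(at(.12),o)/; s/def place(y)/def place(y,near=False)/' act.py
python3 - <<'E'
from act import *
place(-.105,True)
cv2.imwrite("pics/w_seat.png",bot.camera("wrist")[:,:,::-1])
E
```

```text
place True [ 0.0008 -0.0015  0.056 ] [ 0.7 -1.1  7.9] [ 0.47300277  0.05182433 -0.07641102] 10.3083
```

View pics/w_seat.png

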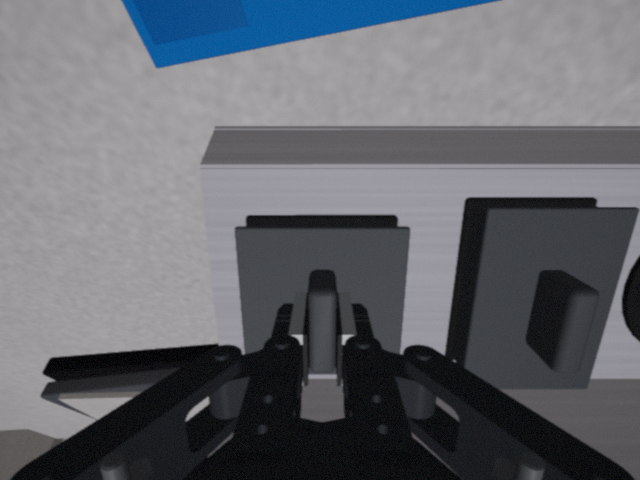

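Run:
```python
from act import *
import pickle
S=pickle.load(open("S.pkl","rb"))
bot.set_gripper(.45)
T,o=ptool(-.105)
bot.move_linear(tf(T,[0,0,.055+.15])[0],speed=.2)
S["w_done1"]=cam("wrist"); a=bot.camera("wrist")
bot.move_pose([.426,.283,.2],down(139))
S["w_rl"]=cam("wrist"); b=bot.camera("wrist")
print(bot.search_frame("wrist","round_lid"),bot.read_clock())
cv2.imwrite("pics/w_done1.png",a[:,:,::-1]);cv2.imwrite("pics/w_rl.png",b[:,:,::-1])
pickle.dump(S,open("S.pkl","wb"))
c=np.vstack([a[60:340,120:520],b[60:340,120:520]])[:,:,::-1]
c=np.hstack([a[60:340,120:520],b[60:340,120:520]])[:,:,::-1]
cv2.imwrite("pics/pair.png",c)
```

```text
[{'bbox': [283.6, 165.2, 91.4, 93.8], 'confidence': 0.62}] 13.2417
```

View pics/pair.png

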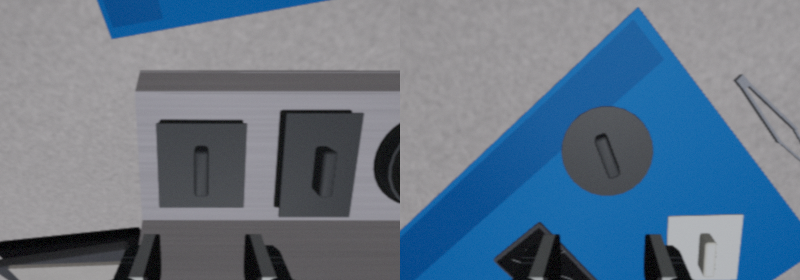

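Run:
```python
from fit import *
c=S["w_rl"]
im=cv2.imread("pics/w_rl.png"); hsv=cv2.cvtColor(im,cv2.COLOR_BGR2HSV)
m=((hsv[:,:,1]<90)*255).astype(np.uint8); m[:150]=0;m[270:]=0;m[:,:270]=0;m[:,390:]=0
n,l,st,ce=cv2.connectedComponentsWithStats(m); i=l[210,328]; print(st[i],ce[i])
e=cv2.fitEllipse(max(cv2.findContours((l==i).astype(np.uint8),0,1)[0],key=len)); print(e)
print(unproj(*c,e[0],.014).round(4))
a=[unproj(*c,uv,.038) for uv in ((320,197),(336,236))]; print(np.round(a,4),np.mean(a,0)); d=a[0]-a[1]; print(np.degrees(np.arctan2(d[1],d[0])))
```

```text
[ 282  167   90   88 6243] [326.75780875 210.44161461]
((326.7539978027344, 210.4414825439453), (87.49669647216797, 89.03573608398438), 84.97259521484375)
[0.4255 0.2904 0.014 ]
[[0.4081 0.297  0.038 ]
 [0.445  0.2843 0.038 ]] [0.42654765 0.29069527 0.038     ]
160.99543917416625
```

Run:
```python
from act import *
import pickle
pick(.426,.2905,161)
T,o=ptool(.105)
bot.move_pose([.53,.02,.26],down(120))
bot.move_pose(tf(T,[0,0,.055+.09])[0],o)
S=pickle.load(open("S.pkl","rb")); S["w_pre2"]=cam("wrist")
im=bot.camera("wrist")[:,:,::-1]; cv2.imwrite("pics/w_pre2.png",im); pickle.dump(S,open("S.pkl","wb"))
print(bot.read_clock(),seated(T,bot.read_position()).round(4))
a=np.linspace(0,2*np.pi,80); P=tf(T,np.c_[.042*np.cos(a),.042*np.sin(a),0*a+.05])
cv2.imwrite("pics/w_pre2o.png",cv2.polylines(im.copy(),[np.round(proj(*S["w_pre2"],P)).astype(int)],True,(0,255,255),1))
```

```text
pick False [0.4269 0.2909 0.0175] 0.12922786466270203 49.54287350177765 15.1333
lift 0.12583822051112573 [-5.07741663e-01  1.03177830e-04 -7.77262949e-01]
18.1417 [-0.0006 -0.      0.1464]
```

View pics/w_pre2o.png

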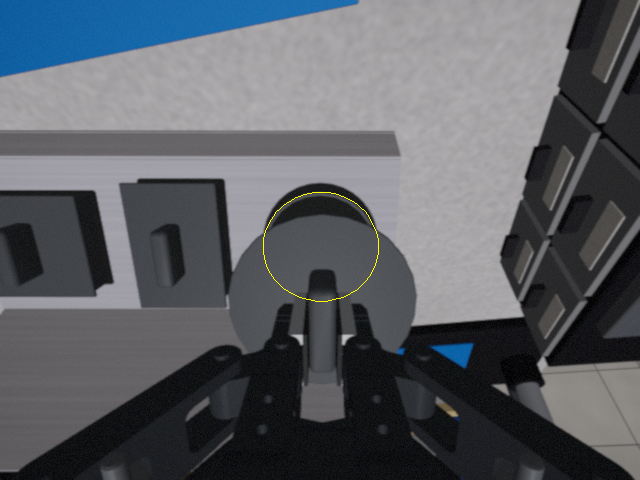

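Run:
```python
from fit import *
from act import *
H=bot.calibration("wrist")["hand_eye"];K=S["w_pre2"][0];o=H[:3,3]
for uv in ((322,214),(229,292),(416,294)):
    d=H[:3,:3]@np.linalg.solve(K,[*uv,1]); print((o+d*(.0035-o[2])/d[2]).round(4))
im=cv2.imread("pics/w_pre2.png")[172:232,252:392]
im=(255*(im/255.)**.5).astype(np.uint8)
cv2.imwrite("pics/crop2.png",cv2.resize(im,None,fx=5,fy=5,interpolation=cv2.INTER_CUBIC))
```

```text
[0.0465 0.0012 0.0035]
[ 0.0094 -0.0422  0.0035]
[0.0083 0.0451 0.0035]
```

View pics/crop2.png

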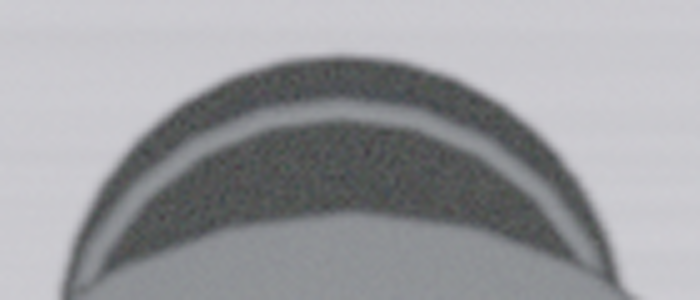

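Run:
```python
from act import *
place(.105,True)
bot.set_gripper(.45)
T,o=ptool(.105)
bot.move_linear(tf(T,[0,0,.055+.12])[0],speed=.2)
T,o=ptool(0)
bot.move_pose(tf(T,[0,0,.23])[0],o)
a=bot.camera("wrist")[:,:,::-1]; b=bot.camera("top")[:,:,::-1]
cv2.imwrite("pics/final.png",np.vstack([cv2.resize(a[120:300,130:510],(570,270)),cv2.resize(b[180:360,130:510],(570,270))]))
print(bot.read_clock())
```

```text
place True [ 0.0007 -0.0016  0.0563] [ 1.4 -0.4  4.4] [0.44337464 0.06682544 0.00530759] 19.3917
21.1667
```

View pics/final.png

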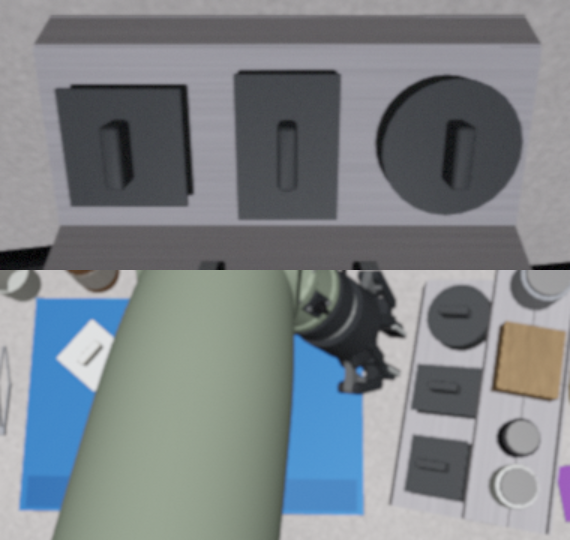

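Both lids sit flat on their rims (wrist view: square at the left, round at the right), and both made contact at the expected seat depth.

```bash
python3 -c "
from cell import bot
bot.wait(.3); print(bot.close_job())"
```

```text
the job is handed in; nothing more can be done
None
```

The round and square lids are on their own pots, flat on the rims in the last pictures and at the expected seat depth; no other item was touched on purpose, and I handed the job in at about 21 s of the 64 s allowed.

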